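# Load the drying oven and lock its counterweighted lid

## Task

Load and lock the small drying oven: lift its counterweighted lid past the balance point so that it rests fully open by itself, stand every crucible from the mat upright on the oven floor, then close the lid. After that put the red-headed pin, foot down, into the guide hole of the latch so that it rests on the shaft, swing the blue-balled lever slowly towards the oven until the shaft's hidden cross-hole lines up and the pin drops in, and push the pin down until its head sits on the guide. Leave the other things on the bench where they are.

Things in the scene. Friction and masses are not known exactly. Their poses are not given: they have to be found in the camera images.
- oven_floor (a point): centre of the flat floor inside the white drying oven, 40 mm above the bench. Its frame is the oven's: x and y level (the oven is fixed but turned a little), z up. The oven is 230 mm (x) by 180 mm (y); its open chamber is 200 mm (x) by 150 mm (y), 50 mm deep inside (wall tops 90 mm above the bench, walls 15 mm thick). The latch stands on its -x side (towards the robot), the lid's hinge on its +y side, the lid's handle on its -y side
- lid (a joint): angle of the oven's white lid (18 mm thick) about its hinge: 0 is closed, 1.75 rad is fully open against its stop. A red counterweight behind the hinge makes it balance at about 0.8 rad: below that it sinks shut, above that it goes on by itself (slowly, it is damped) to the stop and rests there. About 2 N at the handle moves it
- lid_hinge (a point): middle of the lid's hinge axis, which runs along the oven's x axis, 90 mm above the bench; it does not move
- lid_handle (a point): middle of the lid's black round handle bar, 12 mm thick, 130 mm long, parallel to the hinge and 235 mm from it; free space of 44 mm between the bar and the lid's edge. It swings from the oven's -y side up and over as the lid opens
- guide_mouth (a point): centre of the top face of the latch's aluminium guide plate (40 x 50 x 39 mm), 115 mm above the bench: mouth of a vertical 12.5 mm through-hole with a 3 mm chamfer for the pin (a pin standing loose in it leans a little). Same axes as the oven. The shaft crosses 60 mm under this point; under the shaft a stiff brass clip stops the pin 12 mm short of home until it is pushed with about 4 to 6 N, and then stays down
- latch (a joint): angle of the latch's shaft and lever: 0 is with the lever leaning 0.9 rad from upright towards the robot, growing as it swings up and over towards the oven, up to 1.5 rad; it stays where it is left (about 1.5 N at the ball moves it). The shaft has a hidden 14 mm cross-hole that comes upright, under the guide hole, at some angle above 0.7 rad (within about 0.2 rad the pin drops in); once the pin is in, the shaft is locked. Do not force it
- lever_ball (a point): centre of the blue ball, 26 mm in diameter, at the end of the latch's 12 mm thick lever, 100 mm from the shaft axis and 120 mm along it from the guide hole; easiest gripped from the two sides that face along the shaft, clear of the leaning lever
- shaft_axis (a point): point on the latch's shaft axis in the plane in which the lever swings, 55 mm above the bench; the axis runs along the oven's y axis; it does not move
- pin_head (a point): centre of the red head (22 mm in diameter, 30 mm high) of the locking pin. Below the head is a steel shank 10 mm in diameter and 97 mm long with a round foot; z along the pin, up. At the start it stands in a hole in a wooden block (60 x 60 x 45 mm), the head's underside 103 mm above the bench. Home, its centre is 15 mm above the guide mouth; resting on the turned shaft about 60 to 70 mm above it; dropped in but not yet pushed, 27 mm
- crucible0_mid (a point): centre, half-way up, of a white lidded porcelain crucible with a small blue-topped lid fixed on it: 46 mm high, body 36 mm in diameter at the foot and 42 mm at the rim 34 mm up, the lid's knob 12 mm thick. Two to four crucibles stand on the pale 6 mm mat on the robot's right; absent ones are None
- crucible1_mid (a point): centre, half-way up, of a white lidded porcelain crucible with a small blue-topped lid fixed on it: 46 mm high, body 36 mm in diameter at the foot and 42 mm at the rim 34 mm up, the lid's knob 12 mm thick. Two to four crucibles stand on the pale 6 mm mat on the robot's right; absent ones are None
- crucible2_mid (a point): centre, half-way up, of a white lidded porcelain crucible with a small blue-topped lid fixed on it: 46 mm high, body 36 mm in diameter at the foot and 42 mm at the rim 34 mm up, the lid's knob 12 mm thick. Two to four crucibles stand on the pale 6 mm mat on the robot's right; absent ones are None
- crucible3_mid (a point): centre, half-way up, of a white lidded porcelain crucible with a small blue-topped lid fixed on it: 46 mm high, body 36 mm in diameter at the foot and 42 mm at the rim 34 mm up, the lid's knob 12 mm thick. Two to four crucibles stand on the pale 6 mm mat on the robot's right; absent ones are None
- beaker: glass beaker, 72 mm wide, 95 mm high, beyond the mat; a bystander to leave alone. Origin at the centre of its underside
- reagent: amber bottle, 64 mm wide, 140 mm high, near right; a bystander. Origin at the centre of its underside
- jar: white jar with red cap, 60 mm wide, 85 mm high, beyond the mat; a bystander. Origin at the centre of its underside
- dish: white porcelain dish, 90 mm wide, 30 mm high, left of the oven; a bystander. Origin at the centre of its underside
- scoop: spoon 170 mm long lying near left; a bystander. Origin at the centre of its underside
- weight: upright brass cylinder, 44 mm in diameter, 45 mm high, between the mat and the oven's handle side; a bystander. Origin at the centre of its underside
Mind the look-alikes: they are no part of the job. Leave any pink look-alike of the part that bears crucible1_mid alone.

How it is judged:
By the outcome, as a careful person would: the job done as asked, in the order asked, and still so for the second after the job is handed in, with the robot touching nothing.
Of crucible0, crucible1, crucible2, crucible3 only 2 to 4 are there at a start; the rules pass over those that are not, and their reading is None.
At some moment in a run one of crucible0, crucible1, crucible2, crucible3 may be knocked a few centimetres aside while the robot is not near it.
It also fails if it takes over 210 s, if anything falls off the work surface, if the arm or the gripper's body presses on something with over 40 N, if the wrist force passes 120 N, or if a joint passes its speed limit or range.

## Robot

A 7-joint arm with a two-finger parallel gripper is mounted at the origin on the work surface. World frame = base frame: x ahead of the robot, y to its left, z up, the work surface at z = 0. Lengths are in m, angles in rad, forces in N, time in s.
With the tool pointing down it reaches from about 0.425 to 0.925 m from the base axis. Payload 6.8 kg.
Tool frame: the origin (TCP) lies midway between the tips of the shut fingers; the grasp point (between the pads) lies 19 mm behind it; x points along the fingers, y is the direction in which the jaws open and shut, and the axes are right-handed (so a half turn about x gives the same grasp; the last joint's range is limited). The gripper opens to 85 mm and grips with 20 to 120 N. Pads are 22 mm wide; open, the fingers measure 114 mm over their backs; the gripper's body (76 mm by 85 mm) begins 54 mm behind the grasp point. The pads swing forward as they close: fully open they stand 13 mm farther back than shut.
Start: joints at [1.149, 0.477, 0.022, 1.555, -0.011, 1.109, -0.083], TCP at [0.208, -0.642, 0.231] pointing down, gripper open.
Joint ranges: [-2.96, 2.96], [-0.34, 2.1], [-1.41, 1.46], [0.24, 2.44], [-1.37, 4.51], [0.17, 1.92], [-2.96, 2.96]. Speed limits (rad/s): [2.39, 2.39, 3.14, 3.14, 3.14, 3.14, 3.14].

## Interface

Orientations are given as a rotation vector (axis times angle).
In Python, from bench import r, viewer, nets gives the robot as it stands.
- The arm moves only by the shell command python3 -m pendant 'ROWS' [FORCE]. ROWS is JSON, one flat list of numbers, 5 for each row, row after row: the finger opening in mm, from 0 to 85.4, then the shift along the tool's x, y, z in mm, then the turn about the tool's x in rad. A call has 1 to 20 rows; each row shifts and turns the commanded pose from where the row before left it, along the tool's axes as they then stand; what a row does not reach is not made up. A row lasts 1/8 s, in which the tool goes at most 62.5 mm and 10.7 degrees, less where a joint would pass 70% of its speed; a pose out of reach is approached as far as the arm can. A call with a gripper value outside its range is refused whole. The fingers move at their own pace and stop on an object; FORCE is the grip in N (left out, the last holds). Time passes only in rows, so rows that do not move let the fingers close. It gives the time, the measured TCP pose, the force and the opening at its end, in the units of the state.
- r.get_obs(): the state, without advancing time (a new reading comes with each control period).
- viewer.grab_frame(name): name is "scene" or "top" or "wrist"; returns (picture, depth): 400x640x3 uint8, red, green, blue; 400x640 float32, m along the optical axis (not along the pixel's ray), 0 where there is no reading.
- viewer.calibration(name): a dict with "mtx" (3x3 intrinsics, pixels), "world_to_cam" (4x4, takes a point from world to camera coordinates). Camera axes: x right, y up, looking along -z (the intrinsics and any distortion apply to the point x, -y, -z); pixel columns grow to the right and rows downward; lengths in m; the calibration is good to about 2 mm. The wrist camera is an equidistant fisheye: a pixel r from the principal point sees the ray r / f radians off the axis. A picture is of the moment at which its call begins: read the wrist's pose just before it. calibration takes no time and is no camera call; for the wrist camera it gives the pose at the moment of the call.
- r.hand_in(): hands the job in, once; it reports no verdict.
Trained networks look in the newest picture that a camera, given by its name, has taken for a name from the list of things; names that differ only in an ending like _2 or _b are one class to them, and where a whole thing is asked for, a point or a joint stands for the part that bears it (a point fixed in the world has none). Each returns a list of dicts, best first, with "score" (0 to 1); they miss things now and then, are a little off and sometimes report something else, mostly with a low value. They report only what shows in the picture. A call takes as long as a camera call. They do not tell look-alikes from the thing itself.
- nets.look_for(name, camera): "location" ([x, y, z] in m, in world coordinates, good to about 4 mm: the middle of the surface that is visible of it).
- nets.silhouettes(name, camera): "mask" (400x640 bool, what is visible of it).
The state is a dict: "clock": time; "joints": joint angles; "qvel": joint speeds; "tau": joint torques, N m; "tcp_pos": TCP position; "orientation": TCP orientation; "contact_force": force on the tool from outside, world axes, zero at the start; "moment": the same for the moment, N m; "grip_width": finger opening in m.
Only numpy, scipy, OpenCV 4.12 (cv2) and the standard library are available. Lean on these libraries where they do the work, as an engineer would, in place of code of your own. Each camera call takes 0.05 s, during which the arm holds its last target. There are 200 camera calls.

## Working session

There is one attempt and no reset: what is moved stays moved. The work goes in short steps, Python scripts to look and compute and a shell command to move; the robot and the scene stay as the last step left them, time stands still between calls to the robot, and variables do not carry over. Pictures are saved under pics/ and viewed, about 12 in all and at most 16, crops included, and the job is handed in when it is done.

```bash
ls; mkdir -p pics
cat > h.py <<'E'
import numpy as np, cv2
from scipy.spatial.transform import Rotation as R
from bench import r, viewer, nets
def pix2w(cam,u,v,d):
    c=viewer.calibration(cam);K=c["mtx"];T=np.linalg.inv(c["world_to_cam"])
    x=(u-K[0,2])/K[0,0]*d;y=(v-K[1,2])/K[1,1]*d
    return (T@np.array([x,-y,-d,1]))[:3]
def cloud(cam,dep):
    c=viewer.calibration(cam);K=np.array(c["mtx"]);T=np.linalg.inv(c["world_to_cam"])
    v,u=np.mgrid[:400,:640]
    P=np.stack([(u-K[0,2])/K[0,0]*dep,-(v-K[1,2])/K[1,1]*dep,-dep,np.ones_like(dep)],-1)
    P=(P@T.T)[...,:3]; P[dep==0]=np.nan
    return P
def st():
    o=r.get_obs();M=R.from_rotvec(o["orientation"]).as_matrix()
    return o,M
def save(n,im): cv2.imwrite("pics/"+n,im[...,::-1])
def need(target):
    o,M=st();return np.round(M.T@(np.array(target)-o["tcp_pos"])*1000,1)
E
python3 - <<'E'
from h import *
o,M=st();print(o);print(M.round(3))
for n in("scene","top"):
    im,d=viewer.grab_frame(n);save(n+"0.png",im);np.save(n+"0.npy",cloud(n,d))
    for t in("crucible0_mid","pin_head","lever_ball","lid_handle","lid","weight"):
        print(n,t,[(round(a["score"],2),np.round(a["location"],3)) for a in nets.look_for(t,n)])
E
```

```text
pics
{'clock': 0.0, 'joints': array([ 1.14890023,  0.47781868,  0.02234802,  1.55645632, -0.01148838,
        1.1092843 , -0.08312722]), 'qvel': array([-0.00025162,  0.00029316, -0.00043793, -0.00114582,  0.00060552,
       -0.00010155, -0.00081529]), 'tau': array([ 6.48267292e-05, -5.96452403e+01,  1.60780896e+00, -2.81194693e+01,
        1.23879997e-02,  9.43841762e-03,  1.43794864e-05]), 'tcp_pos': array([ 0.20814856, -0.64148402,  0.23031137]), 'orientation': array([ 2.05236642,  0.32660011, -2.05327247]), 'contact_force': array([-0.88219237, -0.07744749, -0.22547197]), 'moment': array([ 0.02394094, -0.05378437,  0.00719124]), 'grip_width': 0.0852751041825275}
[[-0.001  0.309 -0.951]
 [ 0.002 -0.951 -0.309]
 [-1.    -0.002  0.   ]]
scene crucible0_mid [(0.77, array([ 0.602, -0.246,  0.043])), (0.4, array([ 0.473, -0.096,  0.114]))]
scene pin_head []
scene lever_ball [(0.75, array([0.423, 0.14 , 0.065]))]
scene lid_handle [(0.64, array([0.618, 0.113, 0.108]))]
scene lid []
scene weight [(0.49, array([ 0.606, -0.151,  0.041]))]
top crucible0_mid []
top pin_head [(0.57, array([ 0.467, -0.094,  0.135])), (0.42, array([0.365, 0.362, 0.014]))]
top lever_ball []
top lid_handle [(0.82, array([0.607, 0.128, 0.109]))]
top lid [(0.72, array([0.601, 0.126, 0.108]))]
top weight [(0.6, array([ 0.603, -0.138,  0.044]))]
```

View pics/scene0.png

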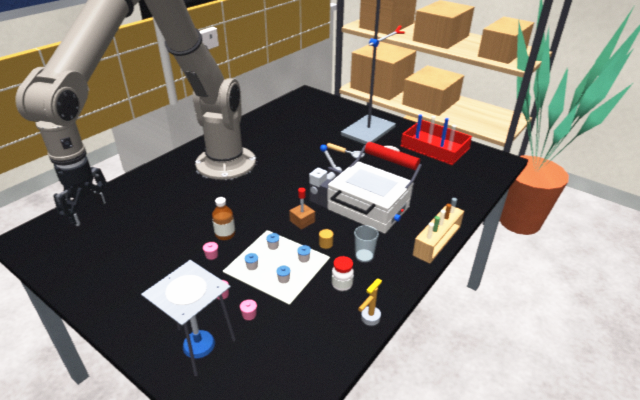

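View pics/top0.png

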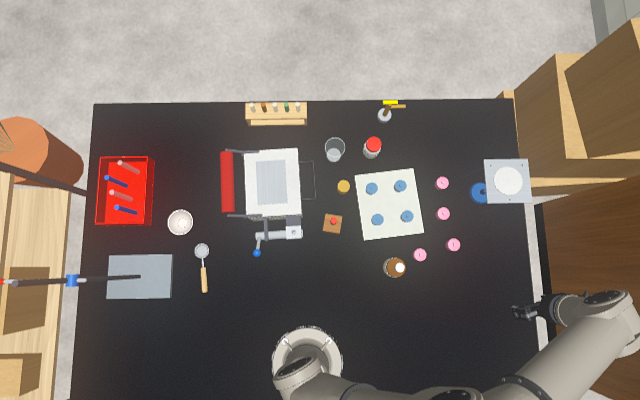

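Run:
```python
from h import *
im=cv2.imread("pics/top0.png").astype(int);P=np.load("top0.npy");b,g,rr=im[...,0],im[...,1],im[...,2]
hsv=cv2.cvtColor(im.astype(np.uint8),cv2.COLOR_BGR2HSV).astype(int)
def comps(m,minA=15,name=""):
    n,l,s,c=cv2.connectedComponentsWithStats(m.astype(np.uint8))
    for i in range(1,n):
        if s[i,4]>=minA:
            q=P[l==i];q=q[~np.isnan(q[:,0])]
            print(name,c[i].round(),s[i,4],"med",np.median(q,0).round(4),"mean",q.mean(0).round(4),"ztop",np.percentile(q[:,2],95).round(4))
blue=(hsv[...,0]>95)&(hsv[...,0]<125)&(hsv[...,1]>80)&(hsv[...,2]>60)
comps(blue,name="blue")
red=((hsv[...,0]<8)|(hsv[...,0]>172))&(hsv[...,1]>150)&(hsv[...,2]>80)
comps(red,name="red")
x,y,z=P[...,0],P[...,1],P[...,2]
lid=(z>.100)&(z<.116)&(y>.0)&(y<.26)&(x>.5)&(x<.75)&(im.min(2)>130)
rect=cv2.minAreaRect((P[lid][:,:2]*1000).astype(np.float32));print("lid",lid.sum(),rect,np.median(P[lid],0),cv2.boxPoints(rect))
gd=(z>.108)&(z<.122)&(y>-.02)&(y<.2)&(x>.40)&(x<.52)
print("guide",gd.sum(),cv2.minAreaRect((P[gd][:,:2]*1000).astype(np.float32)) if gd.sum() else 0)
h=(z>.08)&(z<.12)&(y<.06)&(y>-.02)&(x>.52)&(x<.75)&(im.max(2)<90)
print("handle",h.sum(),np.median(P[h],0) if h.sum() else 0)
c=cv2.resize(im[140:280,210:430].astype(np.uint8),None,fx=3.6,fy=3.6,interpolation=cv2.INTER_CUBIC);cv2.imwrite("pics/crop0.png",c)
```

```text
blue [114. 180.] 47 med [0.6256 0.6449 0.1127] mean [0.6258 0.6478 0.0951] ztop 0.1408
blue [400. 185.] 94 med [ 0.6042 -0.3379  0.0433] mean [ 0.6044 -0.3381  0.0436] ztop 0.0501
blue [371. 188.] 97 med [ 0.5958 -0.2352  0.0429] mean [ 0.5964 -0.2357  0.043 ] ztop 0.048
blue [478. 193.] 299 med [ 0.577  -0.6272  0.0134] mean [ 0.5789 -0.627   0.0135] ztop 0.0305
blue [125. 209.] 51 med [0.5254 0.6042 0.105 ] mean [0.5248 0.6054 0.0925] ztop 0.1402
blue [407. 216.] 94 med [ 0.4939 -0.3574  0.0434] mean [ 0.4947 -0.3572  0.0438] ztop 0.0497
blue [377. 219.] 96 med [ 0.4847 -0.2513  0.0428] mean [ 0.4846 -0.2517  0.0434] ztop 0.051
blue [256. 253.] 54 med [0.3699 0.1546 0.1421] mean [0.3712 0.1558 0.1304] ztop 0.1472
blue [ 72. 280.] 139 med [0.3006 0.5642 0.4098] mean [0.3    0.5701 0.4005] ztop 0.4138
red [374. 144.] 180 med [ 0.7464 -0.2447  0.0831] mean [ 0.7481 -0.2446  0.078 ] ztop 0.0874
red [227. 181.] 781 med [0.6002 0.248  0.1615] mean [0.6006 0.2489 0.1599] ztop 0.1675
red [125. 191.] 3490 med [0.6029 0.6472 0.0063] mean [0.603  0.6466 0.019 ] ztop 0.059
red [333. 220.] 36 med [ 0.473  -0.0948  0.1309] mean [ 0.4733 -0.0946  0.1234] ztop 0.1334
red [  1. 281.] 20 med [0.301  0.7428 0.4026] mean [0.3007 0.7932 0.3404] ztop 0.4058
lid 3464 ((610.3018798828125, 109.5533676147461), (227.63613891601562, 185.0171356201172), 2.9805819988250732) [0.60817803 0.10831875 0.10696081] [[491.82755  196.01854 ]
 [501.44803   11.251688]
 [728.77625   23.088196]
 [719.15576  207.85504 ]]
guide 294 ((468.82391357421875, 105.85308837890625), (188.23834228515625, 100.8136215209961), 89.02489471435547)
handle 38 [ 0.67292495 -0.00259415  0.10051745]
```

View pics/crop0.png

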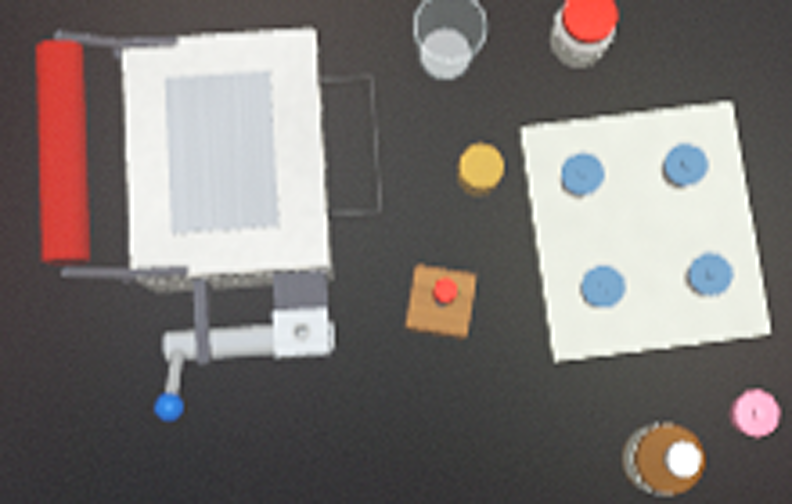

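```bash
cat >> h.py <<'E'
def ray(cam,u,v,z):
    a=pix2w(cam,u,v,1.);b=pix2w(cam,u,v,2.);t=(z-a[2])/(b[2]-a[2]);return a+t*(b-a)
E
python3 - <<'E'
from h import *
c=lambda x,y:(210+x/3.6-.36,140+y/3.6-.36)
for n,x,y,z in[("hole",302,332,.115),("hnd_top",374,77,.099),("hnd_bot",380,213,.099),("ball",169,407,.117),("pin",445,290,.133),("g1",273,310,.115),("g2",331,309,.115),("g3",334,354,.115),("g4",275,357,.115),("lidTR",317,29,.108),("lidBR",331,276,.108),("lidTL",123,50,.108),("lidBL",133,278,.108),("weight",481,166,.045),("cw",60,150,.14)]:
    print(n,ray("top",*c(x,y),z).round(4))
K=viewer.calibration("top");print(np.linalg.inv(K["world_to_cam"])[:3,3])
o,M=st();print(need([.6177,-.0327,.25]))
E
```

```text
hole [0.4378 0.0366 0.115 ]
hnd_top [ 0.6817 -0.0325  0.099 ]
hnd_bot [ 0.55   -0.0363  0.099 ]
ball [0.3715 0.157  0.117 ]
pin [ 0.4723 -0.0939  0.133 ]
g1 [0.4583 0.0631 0.115 ]
g2 [0.4585 0.01   0.115 ]
g3 [0.4173 0.0076 0.115 ]
g4 [0.4153 0.0614 0.115 ]
lidTR [0.7271 0.021  0.108 ]
lidBR [0.4899 0.0099 0.108 ]
lidTL [0.7089 0.2052 0.108 ]
lidBL [0.4907 0.1927 0.108 ]
weight [ 0.6052 -0.1366  0.045 ]
cw [0.6053 0.2552 0.14  ]
[ 0.32488939 -0.0308411   1.35619581]
[ -18.7 -453.3 -577.4]
```

```bash
python3 -m pendant '[40,-10,0,0,0.131, 40,-10,0,0,0.131, 40,0,-39,-29,0, 40,0,-39,-29,0, 40,0,-39,-29,0, 40,0,-39,-29,0, 40,0,-39,-29,0, 40,0,-39,-29,0, 40,0,-39,-29,0, 40,0,-39,-29,0, 40,0,-39,-29,0, 40,0,-39,-29,0, 40,0,-39,-29,0, 40,0,-39,-29,0, 40,0,-39,-29,0, 40,0,-39,-29,0, 40,0,-39,-29,0, 40,0,0,0,0, 40,0,0,0,0]' 20
python3 - <<'E'
from h import *
o,M=st();print(o["tcp_pos"],M.round(3),need([.616,-.0344,.25]))
im,d=viewer.grab_frame("wrist");save("w1.png",im);print(viewer.calibration("wrist"))
E
```

```text
clock: 3.08
tcp_pos: [0.6122, -0.036, 0.2511]
orientation: [2.194, 0.056, -2.196]
contact_force: [-0.6, 0.0, -0.7]
grip_width: 0.04
[ 0.6122139  -0.03603572  0.25111359] [[-0.001  0.051 -0.999]
 [-0.001 -0.999 -0.051]
 [-1.     0.001  0.001]] [ 1.1 -1.4 -3.9]
{'mtx': array([[309.70691629,   0.        , 314.72898394],
       [  0.        , 309.70691629, 199.6086627 ],
       [  0.        ,   0.        ,   1.        ]]), 'world_to_cam': array([[ 5.05165928e-02, -9.98723125e-01,  4.40725112e-04,
        -6.78501153e-02],
       [ 9.55528335e-01,  4.82033639e-02, -2.90933046e-01,
        -5.39960951e-01],
       [ 2.90540317e-01,  1.51180716e-02,  9.56743314e-01,
        -5.75002929e-01],
       [ 0.00000000e+00,  0.00000000e+00,  0.00000000e+00,
         1.00000000e+00]])}
```

View pics/w1.png

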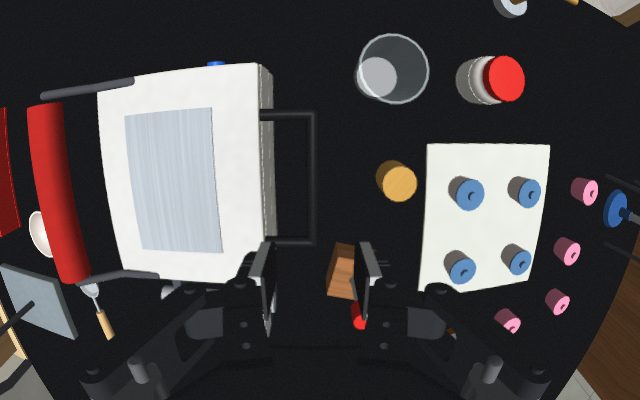

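```bash
cat >> h.py <<'E'
def wray(u,v,z,c=None):
    c=c or viewer.calibration("wrist");K=c["mtx"];T=np.linalg.inv(c["world_to_cam"])
    d=np.array([u-K[0,2],v-K[1,2]]);rr=np.hypot(*d);th=rr/K[0,0];d=d/max(rr,1e-9)*np.sin(th)
    w=T[:3,:3]@np.array([d[0],-d[1],-np.cos(th)]);p=T[:3,3];return p+w*(z-p[2])/w[2]
E
python3 - <<'E'
from h import *
for n,u,v,z in[("bar",313.5,116,.099),("bar",313.5,180,.099),("bar2",313.5,240,.099),("c",468,194,.045),("c",527,192,.045),("c",461,268,.045),("c",518,261,.045)]:print(n,wray(u,v,z).round(4))
im,_=viewer.grab_frame("scene")
# bar height from scene
cv2.imwrite("pics/sc.png",cv2.resize(im[140:240,280:440],None,fx=5,fy=5,interpolation=cv2.INTER_CUBIC)[...,::-1])
E
```

```text
bar [ 0.679  -0.0324  0.099 ]
bar [ 0.617  -0.0355  0.099 ]
bar2 [ 0.5532 -0.0386  0.099 ]
c [ 0.598  -0.2332  0.045 ]
c [ 0.6066 -0.3326  0.045 ]
c [ 0.4912 -0.2478  0.045 ]
c [ 0.4994 -0.3501  0.045 ]
```

```bash
python3 -m pendant '[40,40,0,-4,0, 40,40,0,0,0, 40,40,0,0,0, 40,30,0,0,0, 40,20,0,0,0, 40,0,0,0,0, 0,0,0,0,0, 0,0,0,0,0, 0,0,0,0,0, 0,0,0,0,0]' 30
python3 - <<'E'
import numpy as np
L=235.;s=np.linspace(0,1.25,17)+.038
for a,b in zip(s,s[1:]): print(np.round([-L*(np.sin(b)-np.sin(a)),-L*(np.cos(a)-np.cos(b))],1).tolist(),end=" ")
E
```

```text
clock: 4.42
tcp_pos: [0.6175, -0.0334, 0.0829]
orientation: [2.198, 0.06, -2.192]
contact_force: [-1.8, 4.7, 6.0]
grip_width: 0.0107
[-18.3, -1.4] [-18.1, -2.8] [-17.9, -4.2] [-17.5, -5.6] [-17.0, -7.0] [-16.4, -8.3] [-15.7, -9.5] [-14.9, -10.7] [-14.0, -11.9] [-13.0, -12.9] [-12.0, -13.9] [-10.9, -14.8] [-9.7, -15.6] [-8.4, -16.3] [-7.1, -16.9] [-5.8, -17.4]
```

```bash
python3 -m pendant '[0,-9,0,-0,0, 0,-9,-1,0,0, 0,-18,-3,0,0, 0,-18,-4,0,0, 0,-17.5,-5.5,0,0, 0,-17,-7,0,0, 0,-16.5,-8.5,0,0]'
python3 -m pendant '[0,-15.5,-9.5,0,0, 0,-15,-10.5,0,0, 0,-14,-12,0,0, 0,-13,-13,0,0, 0,-12,-14,0,0, 0,-11,-15,0,0, 0,-10,-15.5,0,0, 0,-8,-16,0,0, 0,0,0,0,0]'
```

```text
clock: 5.3
tcp_pos: [0.616, -0.0059, 0.1872]
orientation: [2.198, 0.057, -2.192]
contact_force: [5.9, 3.4, -4.3]
grip_width: 0.0111
clock: 6.42
tcp_pos: [0.6107, 0.0975, 0.2889]
orientation: [2.199, 0.052, -2.189]
contact_force: [-0.3, -6.8, 11.7]
grip_width: 0.0106
```

```bash
python3 -m pendant '[50,0,0,0,0, 50,0,0,0,0, 50,0,0,0,0, 50,-30,0,0,0, 50,-40,0,0,0, 50,-40,10,0,0, 50,-10,30,0,0, 50,0,40,0,0, 50,0,40,0,0, 50,0,40,0,0, 50,0,40,0,0, 50,0,40,0,0, 50,0,40,0,0]'
python3 - <<'E'
from h import *
for n in ["scene","wrist"]:
    im,d=viewer.grab_frame(n);save("b_"+n+".png",im)
o,M=st();print(o["tcp_pos"],need([.598,-.2340,.25]))
im=cv2.imread("pics/b_scene.png")[100:340,180:500];cv2.imwrite("pics/b_sc.png",cv2.resize(im,None,fx=2,fy=2))
E
```

```text
clock: 8.05
tcp_pos: [0.6238, -0.1816, 0.4044]
orientation: [2.194, 0.057, -2.196]
contact_force: [0.9, -0.2, -0.6]
grip_width: 0.05
[ 0.62289384 -0.18685008  0.4038115 ] [154.   45.6  26.6]
```

View pics/b_sc.png

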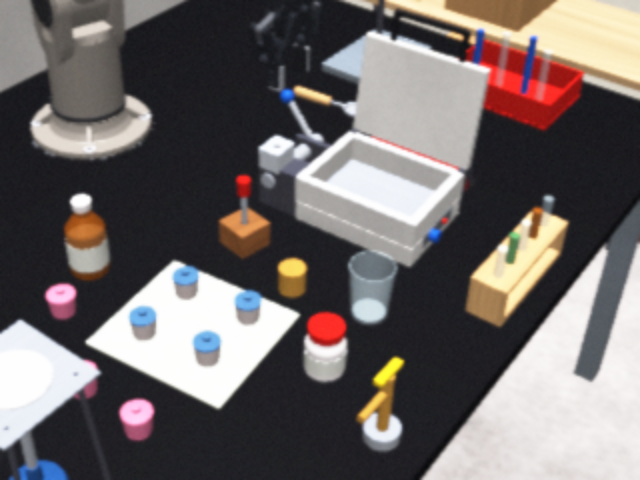

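```bash
cat >> h.py <<'E'
def crucs(cam="wrist",z=.046,tgt=None):
    c=viewer.calibration(cam);im,_=viewer.grab_frame(cam)
    hsv=cv2.cvtColor(im,cv2.COLOR_RGB2HSV).astype(int)
    m=((hsv[...,0]>95)&(hsv[...,0]<120)&(hsv[...,1]>70)&(hsv[...,2]>90)).astype(np.uint8)
    n,l,s,ce=cv2.connectedComponentsWithStats(cv2.morphologyEx(m,cv2.MORPH_CLOSE,np.ones((5,5))))
    out=[]
    for i in range(1,n):
        if s[i,4]>60:
            p=wray(*ce[i],z,c) if cam=="wrist" else ray(cam,*ce[i],z)
            out.append(p);print(cam,ce[i].round(),s[i,4],p.round(4))
    return im
E
python3 - <<'E'
from h import *
save("w2.png",crucs()); crucs("top")
E
```

```text
wrist [161.  87.] 70 [0.7349 0.0807 0.046 ]
wrist [344. 170.] 479 [ 0.5979 -0.237   0.046 ]
wrist [403. 169.] 443 [ 0.6054 -0.3382  0.046 ]
wrist [525. 186.] 670 [ 0.5918 -0.6044  0.046 ]
wrist [406. 229.] 367 [ 0.4973 -0.3567  0.046 ]
wrist [348. 233.] 399 [ 0.4869 -0.2526  0.046 ]
wrist [125. 296.] 125 [0.2988 0.2281 0.046 ]
top [478. 193.] 315 [ 0.5731 -0.613   0.046 ]
top [ 72. 280.] 158 [0.292  0.7936 0.046 ]
```

```bash
python3 -m pendant '[70,40,24,14,0, 70,50,24,14.5,0, 70,55,0,0,0, 70,55,0,0,0, 70,55,0,0,0, 70,55,0,0,0, 70,40,0,0,0, 70,25,0,0,0, 70,15,0,0,0, 70,0,0,0,0]'
python3 -m pendant '[0,0,0,0,0, 0,0,0,0,0, 0,0,0,0,0, 0,0,0,0,0, 0,0,0,0,0, 0,-20,0,0,0, 0,0,0,0,0]' 30
python3 -c "
from h import *
o,M=st();print(o['tcp_pos'],need([.6786,.1236,.2]))"
```

```text
clock: 9.5
tcp_pos: [0.5978, -0.2286, 0.0142]
orientation: [2.194, 0.059, -2.197]
contact_force: [-0.1, 1.1, 0.5]
grip_width: 0.0697
clock: 10.38
tcp_pos: [0.5997, -0.2304, 0.0373]
orientation: [2.199, 0.055, -2.19]
contact_force: [0.0, 0.5, -1.1]
grip_width: 0.0402
[ 0.59969941 -0.23041247  0.0373387 ] [-162.8 -349.2  -97.7]
```

```bash
python3 -m pendant '[0,-40,0,0,0, 0,-50,0,0,0, 0,-50,-20,-10,0, 0,-22,-30,-10,0, 0,0,-42,-11,0, 0,0,-42,-11,0, 0,0,-42,-11,0, 0,0,-42,-11,0, 0,0,-42,-11,0, 0,0,-42,-11,0, 0,0,-42,-11,0, 0,0,-20,0,0, 0,0,-8,0,0, 0,0,0,0,0]'
python3 - <<'E'
from h import *
o,M=st();print(o['tcp_pos'],need([.6786,.1236,.2]))
im,d=viewer.grab_frame("wrist");save("w3.png",im)
E
```

```text
clock: 12.12
tcp_pos: [0.6755, 0.1454, 0.1968]
orientation: [2.195, 0.055, -2.195]
contact_force: [0.4, -0.1, -1.3]
grip_width: 0.0399
[0.67549895 0.14538061 0.19677125] [-3.2 21.9 -2. ]
```

View pics/w3.png

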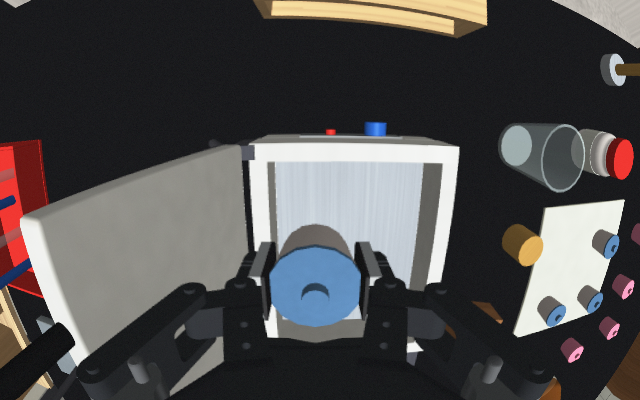

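Run:
```python
from h import *
c=np.array([.6093,.108]);X=np.array([.9986,.052]);Y=np.array([-.052,.9986])
for u,v,z in[(271,160,.09),(444,162,.09),(424,162,.04),(250,146,.09),(458,147,.09)]:
    p=wray(u,v,z);q=p[:2]-c;print(p.round(4),(q@X).round(4),(q@Y).round(4))
```

```text
[0.7067 0.1817 0.09  ] 0.1011 0.0686
[0.7141 0.0346 0.09  ] 0.1009 -0.0787
[0.7051 0.0344 0.04  ] 0.0918 -0.0785
[0.7177 0.1994 0.09  ] 0.113 0.0856
[0.7285 0.0228 0.09  ] 0.1146 -0.0913
```

```bash
python3 -m pendant '[0,0,25,-2,0, 0,40,0,0,0, 0,50,0,0,0, 0,30,0,0,0, 0,17,0,0,0, 0,7,0,0,0, 0,3,0,0,0, 0,0,0,0,0]'
```

```text
clock: 13.18
tcp_pos: [0.6798, 0.1219, 0.051]
orientation: [2.198, 0.057, -2.193]
contact_force: [-0.5, 0.4, -0.2]
grip_width: 0.04
```

```bash
python3 -m pendant '[0,3,0,0,0, 0,0,0,0,0, 58,0,0,0,0, 58,0,0,0,0, 58,-30,0,0,0, 58,-40,0,0,0, 58,-50,0,0,0, 70,-30,45,9,0, 70,0,45,10,0, 70,0,45,10,0, 70,0,45,10,0, 70,0,45,10,0, 70,0,45,10,0, 70,0,45,10,0, 70,0,45,10,0, 70,0,45,10,0, 70,0,45,10,0, 70,0,0,0,0]'
python3 -c "
from h import *
crucs()
o,M=st();print(o['tcp_pos'],need([.605,-.338,.014]))"
```

```text
clock: 15.42
tcp_pos: [0.6009, -0.3387, 0.1964]
orientation: [2.196, 0.045, -2.199]
contact_force: [-0.1, -0.2, 0.1]
grip_width: 0.07
wrist [316. 181.] 1395 [ 0.6058 -0.3402  0.046 ]
wrist [533. 202.] 1556 [ 0.595  -0.6007  0.046 ]
wrist [328. 277.] 964 [ 0.4984 -0.3585  0.046 ]
wrist [248. 283.] 172 [ 0.4856 -0.2694  0.046 ]
[ 0.60224788 -0.33518444  0.19635319] [182.4   2.8  -2.8]
```

```bash
python3 -m pendant '[70,50,4,-3,0, 70,50,0,0,0, 70,45,0,0,0, 70,25,0,0,0, 70,12,0,0,0, 70,0,0,0,0, 0,0,0,0,0, 0,0,0,0,0, 0,0,0,0,0, 0,0,0,0,0, 0,-20,0,0,0, 0,-40,0,0,0, 0,-50,0,0,0, 0,-50,0,0,0, 0,0,0,0,0]'
python3 -c "
from h import *
o,M=st();print(o['tcp_pos'],need([.6329,.0940,.18]))"
```

```text
clock: 17.35
tcp_pos: [0.6095, -0.338, 0.1817]
orientation: [2.203, 0.051, -2.183]
contact_force: [-0.1, 0.7, -1.2]
grip_width: 0.0397
[ 0.60948993 -0.33800752  0.18174999] [  -0.  -430.2  -45.6]
```

```bash
python3 -m pendant '[0,-5,-25,-4,0, 0,0,-45,-4.6,0, 0,0,-45,-4.6,0, 0,0,-45,-4.6,0, 0,0,-45,-4.6,0, 0,0,-45,-4.6,0, 0,0,-45,-4.6,0, 0,0,-45,-4.6,0, 0,0,-45,-4.6,0, 0,0,-45,-4.6,0, 0,0,0,0,0, 0,0,0,0,0]'
python3 -c "
from h import *
o,M=st();print(o['tcp_pos'],need([.6329,.0940,.05]))"
```

```text
clock: 18.85
tcp_pos: [0.6285, 0.0958, 0.1789]
orientation: [2.192, 0.058, -2.196]
contact_force: [-0.1, -1.0, -1.7]
grip_width: 0.0403
[0.62845054 0.09576975 0.17894508] [128.9   1.9  -4.6]
```

```bash
python3 -m pendant '[0,40,1,-4,0, 0,40,0,0,0, 0,30,0,0,0, 0,10,0,0,0, 0,6,0,0,0, 0,3,0,0,0, 0,0,0,0,0]'
python3 -c "
from h import *
o,M=st();print(o['tcp_pos'],need([.6329,.0940,.049]))"
```

```text
clock: 19.73
tcp_pos: [0.6343, 0.0945, 0.0516]
orientation: [2.197, 0.057, -2.194]
contact_force: [0.1, 0.5, -0.8]
grip_width: 0.0397
[0.634288   0.09449103 0.0516445 ] [2.6 0.4 1.4]
```

```bash
python3 -m pendant '[0,2.5,0,0,0, 0,0,0,0,0, 55,0,0,0,0, 55,0,0,0,0, 55,-30,0,0,0, 55,-40,0,0,0, 55,-50,0,0,0, 70,-30,44.5,16,0, 70,0,44.5,16,0, 70,0,44.5,16,0, 70,0,44.5,16,0, 70,0,44.5,16,0, 70,0,44.5,16,0, 70,0,44.5,16,0, 70,0,44.5,16,0, 70,0,44.5,16,0, 70,0,44.5,16,0, 70,0,0,0,0, 70,0,0,0,0]'
python3 -c "
from h import *
crucs()
o,M=st();print(o['tcp_pos'],need([.4975,-.358,.014]))"
```

```text
clock: 22.1
tcp_pos: [0.4971, -0.3577, 0.1981]
orientation: [2.196, 0.058, -2.196]
contact_force: [0.8, -0.5, -0.1]
grip_width: 0.0699
wrist [536. 127.] 1708 [ 0.5814 -0.6032  0.046 ]
wrist [316. 186.] 1360 [ 0.4964 -0.3589  0.046 ]
wrist [214. 191.] 1178 [ 0.486  -0.2556  0.046 ]
[ 0.4975577  -0.35691092  0.19816489] [184.2   1.2   0.2]
```

```bash
python3 -m pendant '[70,50,1,0,0, 70,50,0,0,0, 70,45,0,0,0, 70,25,0,0,0, 70,14,0,0,0, 70,0,0,0,0, 0,0,0,0,0, 0,0,0,0,0, 0,0,0,0,0, 0,0,0,0,0, 0,-20,0,0,0, 0,-40,0,0,0, 0,-50,0,0,0, 0,-50,0,0,0, 0,0,0,0,0]'
python3 -m pendant '[0,-5,-25,-6,0, 0,0,-47,-11,0, 0,0,-47,-11,0, 0,0,-47,-11,0, 0,0,-47,-11,0, 0,0,-47,-11,0, 0,0,-47,-11,0, 0,0,-47,-11,0, 0,0,-47,-11,0, 0,0,-47,-11,0, 0,0,-22,-7,0, 0,0,0,0,0, 0,0,0,0,0]'
python3 -c "
from h import *
o,M=st();print(o['tcp_pos'],need([.5857,.116,.049]))"
```

```text
clock: 24.02
tcp_pos: [0.4996, -0.3611, 0.1805]
orientation: [2.202, 0.05, -2.183]
contact_force: [-0.3, -0.6, -0.9]
grip_width: 0.0397
clock: 25.65
tcp_pos: [0.5844, 0.1135, 0.179]
orientation: [2.195, 0.052, -2.196]
contact_force: [1.0, -0.5, -0.8]
grip_width: 0.0401
[0.58435134 0.11349699 0.17901369] [130.   -2.6  -1.6]
```

```bash
python3 -m pendant '[0,40,-2,-1,0, 0,40,0,0,0, 0,30,0,0,0, 0,10,0,0,0, 0,6,0,0,0, 0,3,0,0,0, 0,0,0,0,0]'
python3 -m pendant '[0,2,0,0,0, 0,0,0,0,0, 55,0,0,0,0, 55,0,0,0,0, 55,-30,0,0,0, 55,-40,0,0,0, 55,-50,0,0,0, 70,-30,44.5,14,0, 70,0,44.5,14.5,0, 70,0,45.5,15,0, 70,0,45.5,15,0, 70,0,45.5,15,0, 70,0,45.5,15,0, 70,0,45.5,15,0, 70,0,45.5,15,0, 70,0,0,0,0, 70,0,0,0,0]'
python3 -c "
from h import *
crucs()
o,M=st();print(o['tcp_pos'],need([.486,-.2545,.014]))"
```

```text
clock: 26.52
tcp_pos: [0.586, 0.118, 0.0511]
orientation: [2.197, 0.057, -2.194]
contact_force: [0.4, -0.8, -1.1]
grip_width: 0.0398
clock: 28.65
tcp_pos: [0.486, -0.249, 0.1982]
orientation: [2.196, 0.058, -2.195]
contact_force: [0.4, 0.4, 0.2]
grip_width: 0.0702
wrist [26. 48.] 1004 [0.6613 0.1453 0.046 ]
wrist [ 19. 104.] 486 [0.5856 0.1586 0.046 ]
wrist [587. 131.] 1133 [ 0.5806 -0.5912  0.046 ]
wrist [319. 185.] 1363 [ 0.4859 -0.2533  0.046 ]
wrist [  3. 279.] 117 [0.2865 0.3232 0.046 ]
[ 0.48631564 -0.2482808   0.19823683] [184.2   6.3   0.7]
```

```bash
python3 -m pendant '[70,50,5,0,0, 70,50,0,0,0, 70,45,0,0,0, 70,25,0,0,0, 70,14,0,0,0, 70,0,0,0,0, 0,0,0,0,0, 0,0,0,0,0, 0,0,0,0,0, 0,0,0,0,0, 0,-20,0,0,0, 0,-40,0,0,0, 0,-50,0,0,0, 0,-50,0,0,0, 0,-10,0,0,0, 0,0,0,0,0]'
python3 -m pendant '[0,0,-25,-5,0, 0,0,-45,-9,0, 0,0,-45,-9,0, 0,0,-45,-9,0, 0,0,-45,-9,0, 0,0,-45,-9,0, 0,0,-45,-9,0, 0,0,-45,-9,0, 0,0,0,-3,0, 0,0,0,0,0, 0,0,0,0,0]'
python3 -c "
from h import *
o,M=st();print(o['tcp_pos'],need([.540,.0894,.049]))"
```

```text
clock: 30.7
tcp_pos: [0.4861, -0.2548, 0.1848]
orientation: [2.196, 0.056, -2.194]
contact_force: [-0.7, -0.1, -1.9]
grip_width: 0.0398
clock: 32.08
tcp_pos: [0.5388, 0.0868, 0.1834]
orientation: [2.194, 0.053, -2.198]
contact_force: [0.8, -0.6, -1.5]
grip_width: 0.0397
[0.53884675 0.08676764 0.18338808] [134.4  -2.7  -1.5]
```

```bash
python3 -m pendant '[0,40,-2,-1,0, 0,40,0,0,0, 0,34,0,0,0, 0,10,0,0,0, 0,6,0,0,0, 0,3,0,0,0, 0,2,0,0,0, 0,0,0,0,0, 55,0,0,0,0, 55,0,0,0,0, 55,-30,0,0,0, 55,-40,0,0,0, 55,-50,0,0,0, 55,-50,0,-10,0, 55,-30,30,-20,0, 55,0,40,-20,0, 55,0,0,0,0]'
python3 - <<'E'
from h import *
save("w4.png",crucs()); im,d=viewer.grab_frame("top");save("t4.png",im)
print(st()[0]["tcp_pos"])
a=cv2.imread("pics/w4.png");b=cv2.resize(cv2.imread("pics/t4.png")[140:280,210:430],None,fx=3,fy=3)
cv2.imwrite("pics/v4.png",a)
E
```

```text
clock: 34.2
tcp_pos: [0.5951, 0.0188, 0.2495]
orientation: [2.199, 0.048, -2.196]
contact_force: [-0.0, -0.2, -0.3]
grip_width: 0.0551
wrist [260.  48.] 82 [0.7367 0.0856 0.046 ]
wrist [219. 100.] 1234 [0.6777 0.1308 0.046 ]
wrist [244. 144.] 1267 [0.6275 0.1009 0.046 ]
wrist [223. 187.] 1109 [0.5752 0.1266 0.046 ]
wrist [630. 198.] 445 [ 0.5939 -0.5693  0.046 ]
wrist [248. 227.] 1027 [0.5264 0.0967 0.046 ]
wrist [198. 365.] 277 [0.2662 0.2003 0.046 ]
[0.59349943 0.02323767 0.24899304]
```

View pics/v4.png

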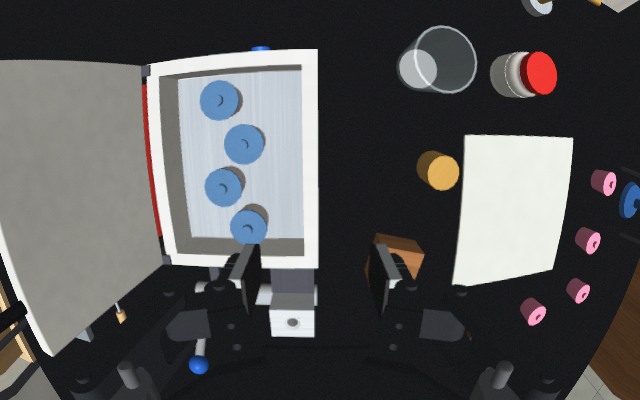

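```bash
python3 -m pendant '[50,-50,0,0,0, 50,-50,0,0,0, 50,-50,0,0,0, 50,0,-25,-5,0, 50,0,-40,-3,0, 50,0,-40,-3,0, 50,0,-40,-3,0, 50,0,-40,-3,0, 50,0,-40,-3,0, 50,0,0,0,0, 50,0,0,0,0]'
python3 - <<'E'
from h import *
o,M=st();print(o["tcp_pos"],M[:,1])
im,d=viewer.grab_frame("wrist");save("w5.png",im)
print([(round(a["score"],2),np.round(a["location"],3)) for a in nets.look_for("lid_handle","wrist")])
E
```

```text
clock: 35.67
tcp_pos: [0.6015, 0.2494, 0.399]
orientation: [2.193, 0.058, -2.195]
contact_force: [0.2, -1.1, 0.1]
grip_width: 0.0495
[0.60152373 0.24936814 0.39896033] [ 5.31487450e-02 -9.98586403e-01  6.37165503e-04]
[(0.89, array([0.62 , 0.242, 0.272]))]
```

View pics/w5.png

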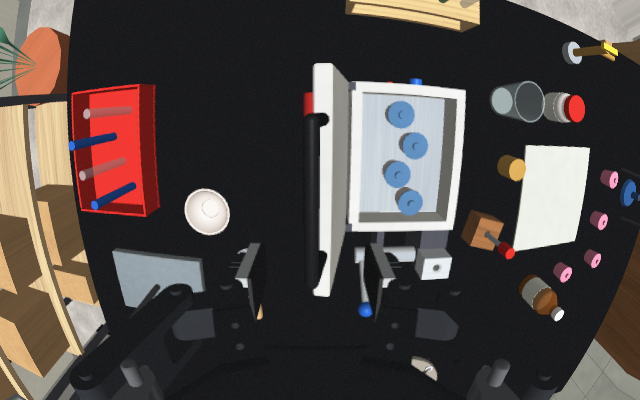

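```bash
python3 -m pendant '[50,40,0,0,0, 50,35,0,0,0, 40,15,0,0,0, 40,8,0,0,0, 40,0,0,0,0, 0,0,0,0,0, 0,0,0,0,0, 0,0,0,0,0, 0,0,0,0,0]' 30
python3 - <<'E'
import numpy as np
L=235.;s=np.linspace(1.788,.06,26)
print([(round(-L*(np.sin(b)-np.sin(a)),1),round(L*(np.cos(b)-np.cos(a)),1)) for a,b in zip(s,s[1:])])
E
```

```text
clock: 36.9
tcp_pos: [0.6027, 0.2502, 0.3026]
orientation: [2.198, 0.06, -2.193]
contact_force: [1.0, 3.9, 4.9]
grip_width: 0.0106
[(np.float64(-2.9), np.float64(16.0)), (np.float64(-1.8), np.float64(16.1)), (np.float64(-0.7), np.float64(16.2)), (np.float64(0.4), np.float64(16.2)), (np.float64(1.5), np.float64(16.2)), (np.float64(2.6), np.float64(16.0)), (np.float64(3.7), np.float64(15.8)), (np.float64(4.8), np.float64(15.5)), (np.float64(5.9), np.float64(15.1)), (np.float64(6.9), np.float64(14.7)), (np.float64(7.9), np.float64(14.2)), (np.float64(8.9), np.float64(13.6)), (np.float64(9.8), np.float64(13.0)), (np.float64(10.7), np.float64(12.3)), (np.float64(11.5), np.float64(11.5)), (np.float64(12.2), np.float64(10.7)), (np.float64(13.0), np.float64(9.8)), (np.float64(13.6), np.float64(8.9)), (np.float64(14.2), np.float64(7.9)), (np.float64(14.7), np.float64(6.9)), (np.float64(15.1), np.float64(5.9)), (np.float64(15.5), np.float64(4.8)), (np.float64(15.8), np.float64(3.7)), (np.float64(16.0), np.float64(2.6)), (np.float64(16.2), np.float64(1.5))]
```

```bash
python3 -m pendant '[0,-3,16,0,0, 0,-2,16,0,0, 0,-0.5,16,0,0, 0,0.5,16,0,0, 0,1.5,16,0,0, 0,2.5,16,0,0, 0,3.5,16,0,0, 0,5,15.5,0,0, 0,6,15,0,0, 0,7,14.5,0,0, 0,8,14,0,0, 0,9,13.5,0,0, 0,10,13,0,0]'
python3 -m pendant '[0,10.5,12.5,0,0, 0,11.5,11.5,0,0, 0,12,10.5,0,0, 0,13,10,0,0, 0,13.5,9,0,0, 0,14,8,0,0, 0,15,7,0,0, 0,15,6,0,0]'
```

```text
clock: 38.52
tcp_pos: [0.6122, 0.0507, 0.253]
orientation: [2.195, 0.056, -2.196]
contact_force: [4.3, 2.2, -0.5]
grip_width: 0.0107
clock: 39.52
tcp_pos: [0.616, -0.0222, 0.1481]
orientation: [2.195, 0.059, -2.196]
contact_force: [1.8, 6.5, -1.2]
grip_width: 0.0106
```

```bash
python3 -m pendant '[0,15.5,5,0,0, 0,16,3.5,0,0, 0,16,2.5,0,0, 0,14,1,0,0, 0,0,0,0,0, 40,0,0,0,0, 40,0,0,0,0, 40,0,0,0,0, 40,0,0,0,0]'
python3 -m pendant '[40,-30,0,0,0, 40,-50,0,0,0, 40,-50,0,0,0, 40,-40,20,20,0, 40,0,40,35,0, 40,0,0,40,0, 40,0,0,40,0, 40,0,0,0,0]'
python3 - <<'E'
from h import *
o,M=st();print(o["tcp_pos"])
im,d=viewer.grab_frame("wrist");save("w6.png",im)
im,d=viewer.grab_frame("top");P=cloud("top",d)
for u,v in [(255,180),(270,180),(290,180),(296,180)]:print(P[v,u].round(4))
E
```

```text
clock: 40.65
tcp_pos: [0.6168, -0.0351, 0.0878]
orientation: [2.195, 0.056, -2.195]
contact_force: [0.1, -0.5, -0.8]
grip_width: 0.0401
clock: 41.65
tcp_pos: [0.4826, -0.1024, 0.258]
orientation: [2.194, 0.054, -2.197]
contact_force: [-0.4, 0.2, -0.6]
grip_width: 0.0401
[ 0.4825889  -0.10235732  0.25796238]
[0.6167 0.1667 0.1041]
[0.6149 0.1153 0.1088]
[0.6149 0.0481 0.1048]
[0.6138 0.0276 0.108 ]
```

View pics/w6.png

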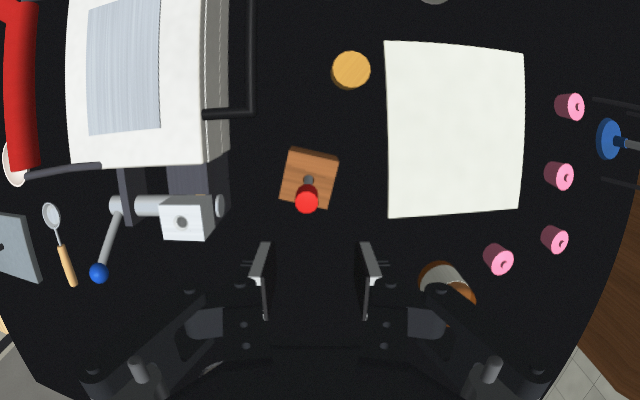

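Run:
```python
from h import *
o,M=st();print(o["tcp_pos"])
for n,u,v,z in[("pintop",306,201,.133),("blockhole",308,180,.045),("hole",182,222,.115),("ball",98.5,271,.135)]:
    p=wray(u,v,z);print(n,p.round(4))
print(need([.4723,-.094,.25]))
```

```text
[ 0.48558339 -0.10160598  0.25833268]
pintop [ 0.4774 -0.0941  0.133 ]
blockhole [ 0.4762 -0.0942  0.045 ]
hole [0.4418 0.036  0.115 ]
ball [0.3765 0.1534 0.135 ]
[ 8.3 -8.3 12.9]
```

```bash
python3 -m pendant '[45,30,-8,9,0, 45,45,0,0,0, 45,40,0,0,0, 45,28,0,0,0, 45,12,0,0,0, 45,3,0,0,0, 45,0,0,0,0]'
python3 - <<'E'
from h import *
o,M=st();print(o["tcp_pos"])
im,d=viewer.grab_frame("wrist");save("w7.png",im[200:400,200:440].repeat(3,0).repeat(3,1))
E
```

```text
clock: 42.62
tcp_pos: [0.4768, -0.0939, 0.1005]
orientation: [2.197, 0.057, -2.193]
contact_force: [-0.3, -0.5, -0.4]
grip_width: 0.0454
[ 0.47675103 -0.09393886  0.10053336]
```

View pics/w7.png

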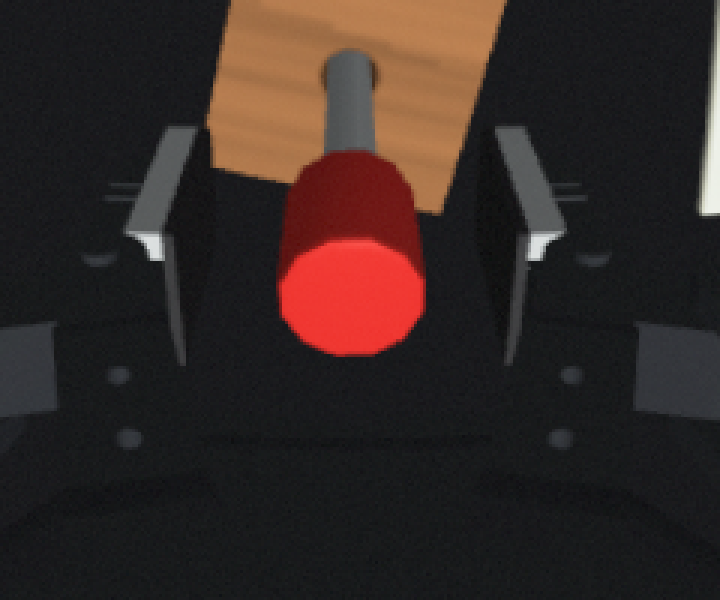

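```bash
python3 -m pendant '[0,0,0,0,0, 0,0,0,0,0, 0,0,0,0,0, 0,0,0,0,0, 0,-10,0,0,0, 0,-30,0,0,0, 0,-40,0,0,0, 0,-40,0,0,0, 0,-20,0,0,0, 0,0,0,0,0]' 60
python3 - <<'E'
from h import *
o,M=st();print(o["tcp_pos"],o["grip_width"])
c=viewer.calibration("wrist");im,d=viewer.grab_frame("wrist");save("w8.png",im)
hsv=cv2.cvtColor(im,cv2.COLOR_RGB2HSV).astype(int)
m=((hsv[...,0]<8)|(hsv[...,0]>172))&(hsv[...,1]>150);m[:, :250]=0;m[:,400:]=0
ys,xs=np.nonzero(m);print(xs.min(),xs.max(),ys.min(),ys.max())
bright=m&(hsv[...,2]>190);ys,xs=np.nonzero(bright);print(xs.mean(),ys.mean(),ys.min(),ys.max())
print("head top rel tcp", (M.T@(wray(xs.mean(),ys.mean(),o["tcp_pos"][2]+.0325,c)-o["tcp_pos"])*1000).round(1))
p=wray(182,222,.115)
E
```

```text
clock: 43.92
tcp_pos: [0.4765, -0.0942, 0.2414]
orientation: [2.198, 0.056, -2.191]
contact_force: [-0.0, 0.5, -0.6]
grip_width: 0.0205
[ 0.47646908 -0.09418248  0.24141044] 0.020476429584034103
291 339 249 317
314.74371508379886 297.2290502793296 278 316
head top rel tcp [-32.5   0.    2. ]
```

View pics/w8.png

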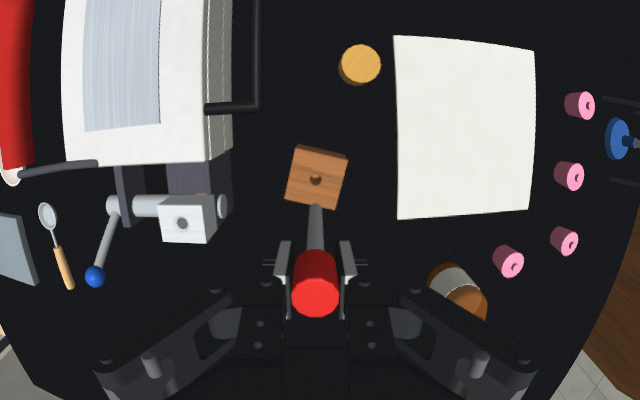

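```bash
python3 - <<'E'
from h import *
o,M=st()
p=wray(182,223,.115);q=wray(315.5,179.5,.045);print(p,q,(M.T@(p-q)*1000).round(1))
E
python3 -m pendant '[0,-10,-22,5,0, 0,0,-30,6,0, 0,0,-30,6,0, 0,0,-30,6,0, 0,0,-20,5,0, 0,0,0,0,0, 0,0,0,0,0]'
python3 - <<'E'
from h import *
o,M=st();print(o["tcp_pos"])
im,d=viewer.grab_frame("wrist");save("w9.png",im[150:350,220:420].repeat(3,0).repeat(3,1))
E
```

```text
[0.43826021 0.03503538 0.115     ] [ 0.47145087 -0.09517252  0.045     ] [ -70.1 -131.7   26.4]
clock: 44.85
tcp_pos: [0.4407, 0.0354, 0.249]
orientation: [2.194, 0.055, -2.197]
contact_force: [-0.7, -1.3, -0.4]
grip_width: 0.0205
[0.44067508 0.03536672 0.24899609]
```

View pics/w9.png

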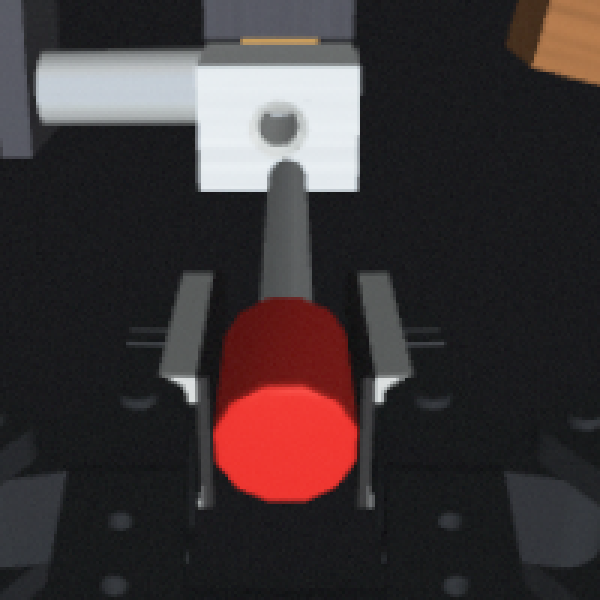

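Run:
```python
from h import *
o,M=st()
p=wray(220+278.5/3,150+126/3,.115);f=wray(220+288/3,150+162/3,.152);print(p,(M.T@(p-o["tcp_pos"])*1000).round(1),"foot",(M.T@(f-o["tcp_pos"])*1000).round(1))
```

```text
[0.43860925 0.03689063 0.115     ] [134.2  -1.8   2. ] foot [97.2  1.   1.8]
```

```bash
python3 -m pendant '[0,25,-2,0,0, 0,10,0,0,0, 0,6,0,0,0, 0,6,0,0,0, 0,6,0,0,0, 0,5,0,0,0, 0,0,0,0,0]'
python3 -m pendant '[0,6,0,0,0, 0,6,0,0,0, 0,0,0,0,0]'
```

```text
clock: 45.78
tcp_pos: [0.4406, 0.0384, 0.1915]
orientation: [2.194, 0.057, -2.196]
contact_force: [0.6, -0.5, -0.9]
grip_width: 0.0204
clock: 46.15
tcp_pos: [0.4405, 0.0383, 0.1792]
orientation: [2.194, 0.057, -2.196]
contact_force: [-0.4, 0.9, -0.2]
grip_width: 0.0206
```

```bash
python3 -m pendant '[0,5,0,0,0, 0,4,0,0,0, 0,2,0,0,0, 0,0,0,0,0]'
python3 -m pendant '[0,2,0,0,0, 0,2,0,0,0, 0,0,0,0,0]'
```

```text
clock: 46.65
tcp_pos: [0.4408, 0.0384, 0.1686]
orientation: [2.195, 0.057, -2.195]
contact_force: [-0.4, 0.8, -0.4]
grip_width: 0.0206
clock: 47.02
tcp_pos: [0.4408, 0.0384, 0.1647]
orientation: [2.195, 0.057, -2.195]
contact_force: [-0.8, -0.7, -0.9]
grip_width: 0.0202
```

```bash
python3 -m pendant '[0,2,0,0,0, 0,1,0,0,0, 0,0,0,0,0]'
python3 -m pendant '[0,1.5,0,0,0, 0,1,0,0,0, 0,0,0,0,0]'
```

```text
clock: 47.4
tcp_pos: [0.4419, 0.0386, 0.163]
orientation: [2.197, 0.057, -2.193]
contact_force: [-1.5, -0.3, 8.7]
grip_width: 0.0203
clock: 47.78
tcp_pos: [0.4433, 0.0387, 0.1623]
orientation: [2.201, 0.056, -2.19]
contact_force: [-4.8, -0.7, 26.4]
grip_width: 0.0207
```

```bash
python3 -m pendant '[0,-2,0,0,0, 45,0,0,0,0, 45,0,0,0,0, 45,0,0,0,0, 45,-15,0,0,0, 45,-35,0,0,0, 45,-40,0,0,0, 45,0,-25,6,0, 45,0,-30,8,0, 45,0,-30,9,0, 45,0,-30,8,0, 45,0,-3,2,0, 45,0,0,0,0]' 30
python3 - <<'E'
from h import *
o,M=st();print(o["tcp_pos"],o["joints"].round(2))
im,d=viewer.grab_frame("wrist");save("w10.png",im)
E
```

```text
clock: 49.4
tcp_pos: [0.4019, 0.1541, 0.2518]
orientation: [2.196, 0.057, -2.194]
contact_force: [0.1, -0.4, -0.3]
grip_width: 0.0446
[0.40194849 0.15406639 0.25175944] [-0.04  0.08 -0.49  2.05  0.04  1.02 -2.07]
```

View pics/w10.png

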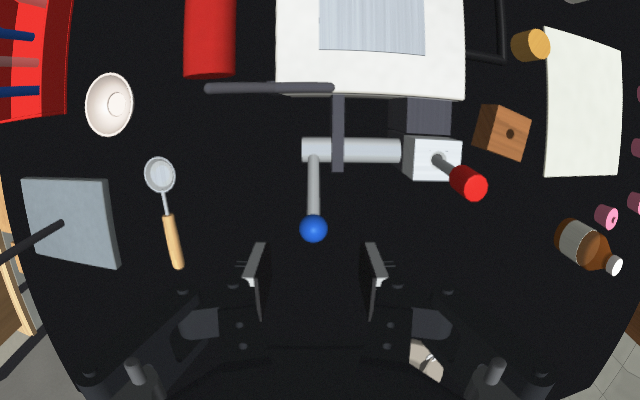

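Run:
```python
from h import *
o,M=st()
for z in(.12,.135):
    p=wray(313.5,228.5,z);print(p,(M.T@(p-o["tcp_pos"])*1000).round(1))
p=wray(314,151,.063);print("shaft",p,(M.T@(p-o["tcp_pos"])*1000).round(1))
```

```text
[0.364831   0.15289247 0.12      ] [131.6  -1.2  37.3]
[0.3709495  0.15314007 0.135     ] [116.6  -1.1  31.2]
shaft [0.43074959 0.15588449 0.063     ] [188.6  -0.9 -28.6]
```

```bash
python3 -m pendant '[45,0,-1,16,0, 45,0,0,15,0, 45,40,0,0,0, 45,40,0,0,0, 45,0,0,0,0]'
python3 -m pendant '[45,30,0,0,0, 45,18,0,0,0, 45,8,0,0,0, 45,0,0,0,0]'
python3 -c "
from h import *
print(st()[0]['joints'].round(3),st()[1].round(3))"
```

```text
clock: 50.08
tcp_pos: [0.3681, 0.1525, 0.1696]
orientation: [2.188, 0.055, -2.2]
contact_force: [-0.6, 0.4, -1.1]
grip_width: 0.045
clock: 50.58
tcp_pos: [0.3711, 0.1541, 0.1161]
orientation: [2.196, 0.057, -2.194]
contact_force: [-0.1, 0.5, -0.3]
grip_width: 0.0453
[-0.104  0.239 -0.493  2.257  0.179  0.681 -2.244] [[ 0.001  0.052 -0.999]
 [ 0.    -0.999 -0.052]
 [-1.    -0.    -0.001]]
```

```bash
python3 - <<'E'
import numpy as np
a=np.array([.643-.04*i for i in range(32)])
for i in range(31): print(i,round(.9-a[i+1],2),np.round([-100*(np.cos(a[i+1])-np.cos(a[i])),-100*(np.sin(a[i])-np.sin(a[i+1]))],1).tolist(),end="; ")
E
python3 -m pendant '[0,0,0,0,0, 0,0,0,0,0, 0,0,0,0,0, 0,0,0,0,0]' 20
python3 -m pendant '[0,-2.5,0,-3,0, 0,-2.5,0,-3,0, 0,-2,0,-3,0, 0,-2,0,-3.5,0, 0,-2,0,-3.5,0, 0,0,0,0,0]'
```

```text
0 0.3 [-2.3, -3.2]; 1 0.34 [-2.2, -3.3]; 2 0.38 [-2.1, -3.4]; 3 0.42 [-1.9, -3.5]; 4 0.46 [-1.8, -3.6]; 5 0.5 [-1.6, -3.6]; 6 0.54 [-1.5, -3.7]; 7 0.58 [-1.3, -3.8]; 8 0.62 [-1.2, -3.8]; 9 0.66 [-1.0, -3.9]; 10 0.7 [-0.9, -3.9]; 11 0.74 [-0.7, -3.9]; 12 0.78 [-0.6, -4.0]; 13 0.82 [-0.4, -4.0]; 14 0.86 [-0.3, -4.0]; 15 0.9 [-0.1, -4.0]; 16 0.94 [0.1, -4.0]; 17 0.98 [0.2, -4.0]; 18 1.02 [0.4, -4.0]; 19 1.06 [0.5, -4.0]; 20 1.1 [0.7, -3.9]; 21 1.14 [0.9, -3.9]; 22 1.18 [1.0, -3.9]; 23 1.22 [1.2, -3.8]; 24 1.26 [1.3, -3.8]; 25 1.3 [1.5, -3.7]; 26 1.34 [1.6, -3.7]; 27 1.38 [1.8, -3.6]; 28 1.42 [1.9, -3.5]; 29 1.46 [2.0, -3.4]; 30 1.5 [2.2, -3.4]; clock: 51.08
tcp_pos: [0.3706, 0.1541, 0.1156]
orientation: [2.195, 0.057, -2.195]
contact_force: [-2.3, 0.8, 5.0]
grip_width: 0.0243
clock: 51.82
tcp_pos: [0.3876, 0.155, 0.1266]
orientation: [2.197, 0.057, -2.194]
contact_force: [0.8, 2.6, -0.1]
grip_width: 0.0242
```

```bash
cat >> h.py <<'E'
def pinz():
    c=viewer.calibration("wrist");im,d=viewer.grab_frame("wrist");K=c["mtx"];T=np.linalg.inv(c["world_to_cam"])
    hsv=cv2.cvtColor(im,cv2.COLOR_RGB2HSV).astype(int)
    m=((hsv[...,0]<8)|(hsv[...,0]>172))&(hsv[...,1]>150)&(hsv[...,2]>60)&(d>0)
    v,u=np.nonzero(m);e=np.stack([u-K[0,2],v-K[1,2]],1);rr=np.hypot(*e.T);th=rr/K[0,0];dd=d[v,u]
    q=np.c_[e[:,0]/rr*np.tan(th)*dd,-e[:,1]/rr*np.tan(th)*dd,-dd]@T[:3,:3].T+T[:3,3]
    k=np.hypot(q[:,0]-.439,q[:,1]-.037)<.05
    print("pin",k.sum(),np.median(q[k],0).round(4),"z",np.percentile(q[k,2],[5,95]).round(4));return im
E
python3 -c "
from h import *
save('w11.png',pinz())"
python3 -m pendant '[0,-1.5,0,-3.5,0, 0,-1.5,0,-3.5,0, 0,-1.5,0,-4,0, 0,-1,0,-4,0, 0,-1,0,-4,0, 0,-1,0,-4,0, 0,0,0,0,0, 0,0,0,0,0]'
python3 -c "
from h import *
pinz()"
```

```text
pin 3292 [0.4338 0.046  0.1867] z [0.1685 0.1952]
clock: 52.88
tcp_pos: [0.4105, 0.1561, 0.1341]
orientation: [2.197, 0.057, -2.194]
contact_force: [-0.5, 2.8, 2.0]
grip_width: 0.0242
pin 2764 [0.4351 0.0451 0.1854] z [0.1671 0.1938]
```

```bash
python3 -m pendant '[0,-0.5,0,-2,0, 0,-0.5,0,-2,0, 0,-0.5,0,-2,0, 0,-0.5,0,-2,0, 0,0,0,0,0, 0,0,0,0,0]'
python3 -c "
from h import *
pinz()"
python3 -m pendant '[0,0,0,-2,0, 0,0,0,-2,0, 0,0,0,-2,0, 0,-0.5,0,-2,0, 0,0,0,0,0, 0,0,0,0,0]'
python3 -c "
from h import *
pinz()"
```

```text
clock: 53.68
tcp_pos: [0.4179, 0.1564, 0.1356]
orientation: [2.195, 0.057, -2.195]
contact_force: [-0.8, 4.7, -4.6]
grip_width: 0.0246
pin 2610 [0.4355 0.045  0.1845] z [0.1663 0.1931]
clock: 54.48
tcp_pos: [0.4261, 0.1569, 0.1364]
orientation: [2.196, 0.057, -2.194]
contact_force: [0.3, 5.3, 0.1]
grip_width: 0.0239
pin 2001 [0.4386 0.0439 0.1608] z [0.141  0.1672]
```

```bash
python3 -m pendant '[0,0,0,-1.5,0, 0,0,0,-1.5,0, 0,0,0,0,0, 0,0,0,0,0]'
python3 -c "
from h import *
pinz()"
python3 -m pendant '[0,0,0,-1.5,0, 0,0,0,-1.5,0, 0,0,0,0,0, 0,0,0,0,0]'
python3 -c "
from h import *
pinz()"
```

```text
clock: 55.02
tcp_pos: [0.4289, 0.157, 0.1364]
orientation: [2.196, 0.057, -2.195]
contact_force: [-1.7, 5.0, 2.3]
grip_width: 0.0243
pin 1972 [0.4387 0.044  0.1604] z [0.1408 0.1671]
clock: 55.58
tcp_pos: [0.4318, 0.1572, 0.1365]
orientation: [2.195, 0.057, -2.195]
contact_force: [-1.6, 4.0, 3.8]
grip_width: 0.0245
pin 1759 [0.4391 0.0437 0.1506] z [0.1304 0.1562]
```

```bash
python3 -m pendant '[45,0,0,0,0, 45,0,0,0,0, 45,0,0,0,0, 45,-20,0,0,0, 45,-40,0,0,0, 45,-40,0,0,0, 0,-10,25,0,0, 0,0,35,-1,0, 0,0,35,0,0, 0,0,25,0,0, 0,0,0,0,0, 0,0,0,0,0]' 30
python3 -c "
from h import *
im=pinz();save('w12.png',im)
o,M=st();print(o['tcp_pos'],need([.439,.0375,.165]))"
```

```text
clock: 57.12
tcp_pos: [0.4388, 0.038, 0.2463]
orientation: [2.195, 0.058, -2.195]
contact_force: [0.4, 0.3, -0.1]
grip_width: -0.0
pin 707 [0.4389 0.0373 0.1554] z [0.1364 0.1567]
[0.438828   0.03826269 0.24628672] [81.3  0.8 -0.1]
```

View pics/w12.png

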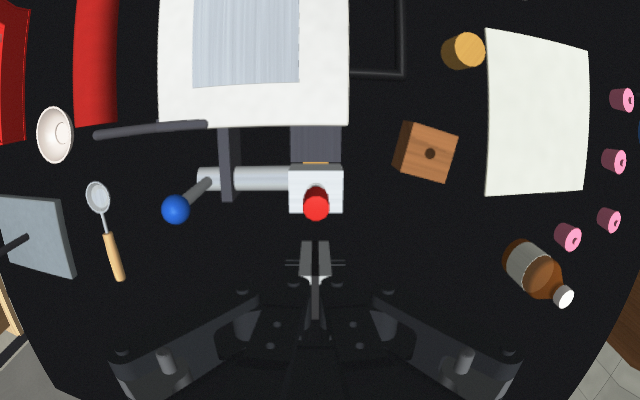

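```bash
python3 -m pendant '[0,40,1,0,0, 0,36,0,0,0, 0,8,0,0,0, 0,4,0,0,0, 0,2,0,0,0, 0,0,0,0,0]'
python3 -m pendant '[0,3,0,0,0, 0,3,0,0,0, 0,2,0,0,0, 0,0,0,0,0]'
```

```text
clock: 57.92
tcp_pos: [0.4396, 0.0364, 0.1571]
orientation: [2.197, 0.057, -2.193]
contact_force: [-0.4, 0.0, -0.2]
grip_width: -0.0002
clock: 58.42
tcp_pos: [0.4396, 0.0364, 0.1484]
orientation: [2.197, 0.057, -2.194]
contact_force: [1.5, 0.3, 2.8]
grip_width: -0.0002
```

```bash
python3 -m pendant '[0,1.5,0,0,0, 0,1,0,0,0, 0,0,0,0,0]'
python3 -m pendant '[0,1,0,0,0, 0,0.5,0,0,0, 0,0,0,0,0]'
```

```text
clock: 58.8
tcp_pos: [0.4395, 0.0364, 0.146]
orientation: [2.196, 0.057, -2.194]
contact_force: [3.6, 0.0, 4.6]
grip_width: 0.0001
clock: 59.18
tcp_pos: [0.4396, 0.0364, 0.1452]
orientation: [2.197, 0.057, -2.194]
contact_force: [0.5, -0.6, 13.4]
grip_width: 0.0003
```

Force rises at z = 0.145, which means the head is seated. I'll back off and check.

```bash
python3 -m pendant '[0,0.5,0,0,0, 0,0,0,0,0, 0,-10,0,0,0, 0,-30,0,0,0, 0,-50,0,0,0, 0,-20,0,30,0, 0,0,30,20,0, 0,0,0,0,0]'
python3 - <<'E'
from h import *
im=pinz();save("w13.png",im)
im,d=viewer.grab_frame("top");P=cloud("top",d)
for u,v in [(255,180),(270,180),(290,180)]:print(P[v,u].round(4))
im,d=viewer.grab_frame("scene");save("s13.png",cv2.resize(im[100:340,180:500],None,fx=2,fy=2))
E
```

```text
clock: 60.18
tcp_pos: [0.3881, 0.0018, 0.2532]
orientation: [2.193, 0.052, -2.2]
contact_force: [1.1, -0.5, 0.2]
grip_width: -0.0002
pin 540 [0.4367 0.0361 0.1444] z [0.1343 0.1456]
[0.6169 0.1668 0.1035]
[0.6152 0.1155 0.1077]
[0.614  0.0479 0.1085]
```

View pics/s13.png

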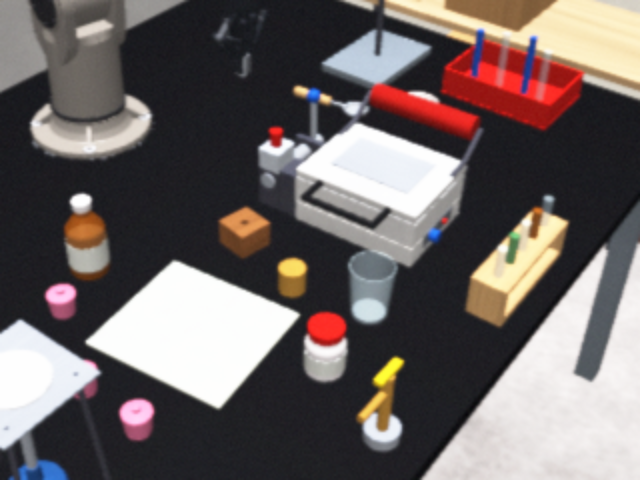

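```bash
python3 -c "
from h import *
print(r.hand_in())"
```

```text
the job is handed in; nothing more can be done
None
```

The oven is loaded, closed and locked, and I handed the job in at about 60 s; the hand-in reports no verdict.

- **Lid:** I lifted it past its balance point, and the picture after releasing it showed it resting fully open by itself. After loading I closed it with the handle held all the way down; depth readings put its top flat at about 105–108 mm.
- **Crucibles:** all four from the mat went onto the oven floor. The wrist picture before closing showed four upright in the oven and an empty mat. I left the pink look-alikes alone.
- **Pin and lever:** I set the pin in the guide until it rested on the shaft. I then swung the lever slowly: the pin went partway in at a lever angle of about 0.85 rad and fully in at about 0.9 rad.
- **Final push:** I pushed the pin down until the force rose at 145 mm. Afterwards the top of its head measured 144–146 mm, which matches home.

The last scene picture shows the lid shut, the pin home, the bystanders in place as far as I can see, and the robot touching nothing.

- **Higher force than needed:** while setting the pin on the shaft I pressed with about 26 N, well below the limit. The pin and shaft worked normally afterwards.
- **Oven centre:** my two estimates of it differed by about 3–4 mm. I corrected for this before placing the first crucible.

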